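Feed the key carriage across and hold the key against the cutter

TASK

On the key-cutting machine, wind the feed crank clockwise (seen from above) through its remaining turns until the carriage has travelled all the way to the cutter head and the crank is at its stop, leaving the sprung cage arm lying back meanwhile. Then swing the cage arm by its cross bar away from the robot, against its spring, fully to its stop, and finish while still holding it there with the gripper fingers. Leave the padlock, the screwdriver and the tin where they are.

Things in the scene. Friction and masses are not known exactly. Their poses are not given: they have to be found in the camera images.
- machine: Key-cutting machine, grey, fixed: base 220 x 460 x 30 mm. Origin on the bench below the middle of the rails; x points forward (away from the robot), y left along the rails to the cutter head, z up. Head: box at x -50 to 100, y 105 to 215, top 145 mm; its cutter disc, 52 mm, is centred at x 75, y 44, z 108. Feed gearbox at the right: x -40 to 40, y -225 to -145, top 95 mm.
- crank_axis (a point): Point on the crank's vertical axis, at the height of the middle of its grip, 142 mm above the bench. Fixed to the machine.
- grip_mid (a point): Middle of the crank's black upright grip, a round grip 18 mm in diameter and 42 mm tall (z 116 to 158 mm) that spins freely on its pin, so it can be pinched from above and led round with the gripper at a constant yaw. It stands 45 mm from the crank axis on a flat steel arm whose top is at 115 mm.
- crank (a joint): Angle of the feed crank (rad), 0 to 15.71 (2.5 turns), growing clockwise seen from above; hard stop at 15.71. At angle 0 the grip lies on the machine's +x side of the axis. Starts somewhere in 0 to 5. Stiff by 0.06 N m friction; stays where it is left. Each turn feeds the carriage 20 mm.
- carriage (a joint): Travel of the dark steel carriage along the rails towards the cutter head (m): 0 to 0.050, geared to the crank (0.050 when the crank is at its stop; the carriage then all but touches the end block of the rails). It cannot be pushed along by hand, only wound by the crank.
- cage_pivot (a point): Middle of the cage arm's hinge axis, 83 mm above the bench; rides with the carriage. The hinge axis is the machine's y axis.
- cage_arm (a joint): Swing of the cage arm (rad): 0 = lying back 0.45 rad from upright towards the robot (rest), grows as it swings forward, away from the robot; hard stop at 0.70 (0.25 rad forward of upright). A spring pulls it back: about 3.5 N at the bar at rest, 10 N at the stop. It springs back when let go.
- cage: The cage arm itself: two aluminium side plates (16 x 5 x 135 mm, 77 mm clear between them) with a steel cross bar at the top and a small key vise with a brass key lower down (its top 53 mm from the hinge axis). Origin in the middle of the hinge axis.
- bar_mid (a point): Middle of the cage arm's cross bar: a round steel bar 16 mm in diameter, 77 mm clear between the plates, along the machine's y axis, 118 mm from the hinge axis, about 189 mm above the bench at rest and 197 mm at the stop. The bar can be pinched from above (it turns between the pads) or pushed from behind.
- padlock: Bystander: brass padlock, body 50 x 46 x 26 mm, lying on the bench beyond the machine. Origin under the body.
- screwdriver: Bystander: screwdriver lying on the bench beyond the machine, about 200 mm long. Origin under its middle.
- tin: Bystander: round metal jar, 60 mm in diameter, 75 mm tall, standing to the left of the machine. Origin under its base.

How it is judged:
By the outcome, as a careful person would: the job done as asked, in the order asked, and still so for the second after the job is handed in, while the arm keeps its last pose, push and grip.
It also fails if it takes over 61 s, if anything falls off the work surface, if the arm or the gripper's body presses on something with over 40 N, if the wrist force passes 120 N, or if a joint passes its speed limit or range.

ROBOT

A 6-joint arm with a two-finger parallel gripper is mounted at the origin on the work surface. World frame = base frame: x ahead of the robot, y to its left, z up, the work surface at z = 0. Lengths are in m, angles in rad, forces in N, time in s.
With the tool pointing down it reaches from about 0.375 to 0.975 m from the base axis. Payload 3.8 kg.
Tool frame: the origin (TCP) lies at the very end of the fingers, on their centre line; the grasp point (between the pads) lies bot.hold_point_z behind it (bot.hold_point_z is the distance from the TCP to the grasp point, in m); z points along the fingers, y is the line along which they close (so a half turn about z gives the same grasp; the last joint's range is limited). The gripper opens to 85 mm and grips with 20 to 120 N. Pads are 22 mm wide; open, the fingers measure 114 mm over their backs; the gripper's body (76 mm by 85 mm) begins 54 mm behind the grasp point. The pads swing forward as they close: fully open they stand 13 mm farther back than shut.
Start: joints at [1.125, 0.264, 1.604, -0, 1.274, -0.037], TCP at [0.268, 0.619, 0.231] pointing down, gripper open.
Joint ranges: [-2.63, 2.63], [-0.94, 2.18], [0.31, 2.57], [-1.31, 4.45], [0, 2.66], [-2.55, 2.55]. Speed limits (rad/s): [2.57, 2.57, 3.14, 3.14, 3.14, 3.14].

INTERFACE

Orientations are given as a rotation vector (axis times angle).
In Python, from workcell import bot gives the robot as it stands.
- The arm moves only by the shell command python3 jog.py 'ROWS' [OPENING] [FORCE]. ROWS is a JSON list of rows, 1 to 5 of them, each an object with the fields sx, sy, sz (the shift in m), twist (a turn about the tool's z in rad); a field left out counts as zero; each row shifts and turns the commanded pose from where the row before left it, along the tool's axes as they then stand; what a row does not reach is not made up. A row lasts 1/8 s, in which the tool goes at most 0.0625 m and 0.188 rad, less where a joint would pass 70% of its speed; a pose out of reach is approached as far as the arm can. OPENING is the opening from 0.0 (shut) to 1.0 (fully open), set as the command begins (- or left out keeps the last). The fingers move at their own pace and stop on an object; FORCE is the grip in N (left out, the last holds). Time passes only in rows, so rows that do not move let the fingers close. It prints the time, the measured TCP pose, the force, the opening and the grip force at its end. Input that does not fit is refused with a message, and nothing moves.
- bot.read_state(): the state, without advancing time (a new reading comes with each control period).
- bot.read_camera(name): name is "side" or "top" or "wrist"; returns the picture (480x640x3 uint8, red, green, blue); there is no depth.
- bot.camera_info(name): a dict with "intrinsics" (3x3 intrinsics, pixels), "extrinsics" (4x4, takes a point from camera to world coordinates). Camera axes: x right, y down, z forward; pixel columns grow to the right and rows downward; lengths in m; the calibration is good to about 2 mm. A picture is of the moment at which its call begins: read the wrist's pose just before it. camera_info takes no time and is no camera call; for the wrist camera it gives the pose at the moment of the call.
- bot.finish_job(): hands the job in; it is judged then, once.
The state is a dict: "time": time; "q": joint angles; "joint_vel": joint speeds; "joint_torque": joint torques, N m; "tool_pos": TCP position; "tcp_rot": TCP orientation; "wrist_force": force on the tool from outside, world axes, zero at the start; "torque": the same for the moment, N m; "width": opening from 0.0 (shut) to 1.0 (fully open); "grip_force": force on a finger pad.
Only numpy, scipy, OpenCV 4.12 (cv2) and the standard library are available. Lean on these libraries where they do the work, as an engineer would, in place of code of your own. Each camera call takes 0.05 s, during which the arm holds its last target. There are 200 camera calls.

## Working session

There is one attempt and no reset: what is moved stays moved. The work goes in short steps, Python scripts to look and compute and a shell command to move; the robot and the scene stay as the last step left them, time stands still between calls to the robot, and variables do not carry over. Pictures are saved under pics/ and viewed, at most 10 in all, crops included, and the job is handed in when it is done.

```bash
ls; mkdir -p pics; python3 - <<'E'
from workcell import bot
import cv2,numpy as np
s=bot.read_state(); print(s['tool_pos'],s['tcp_rot'],bot.hold_point_z)
for n in ['top','side']:
    im=bot.read_camera(n); cv2.imwrite(f'pics/{n}0.png',im[:,:,::-1])
    c=bot.camera_info(n); print(n,np.round(c['intrinsics'],1).tolist(),np.round(c['extrinsics'],4).tolist())
E
```

```text
jog.py
pics
workcell.py
[0.26802431 0.61871192 0.22993377] [-0.63765657 -3.07563329  0.00348806] 0.0187
top [[534.6, 0.0, 323.6], [0.0, 534.6, 249.0], [0.0, 0.0, 1.0]] [[-0.0292, -0.9915, 0.127, 0.5079], [-0.9994, 0.0269, -0.0195, 0.1954], [0.0159, -0.1275, -0.9917, 1.0746], [0.0, 0.0, 0.0, 1.0]]
side [[443.1, 0.0, 316.3], [0.0, 443.1, 243.9], [0.0, 0.0, 1.0]] [[0.9965, -0.0647, 0.0535, 0.5924], [-0.0813, -0.586, 0.8062, -0.491], [-0.0209, -0.8077, -0.5892, 0.606], [0.0, 0.0, 0.0, 1.0]]
```

View pics/top0.png

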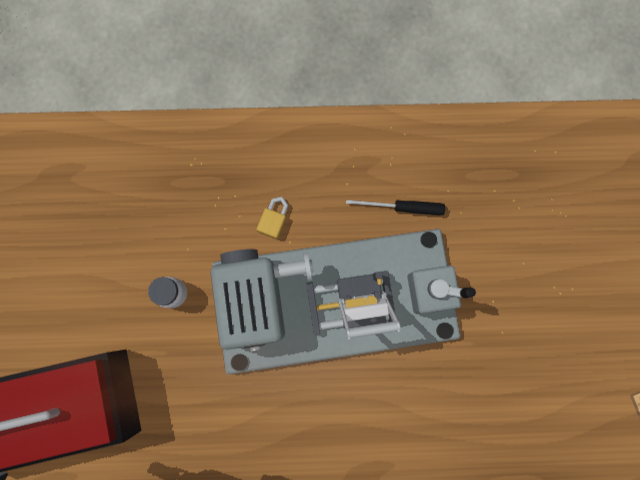

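View pics/side0.png

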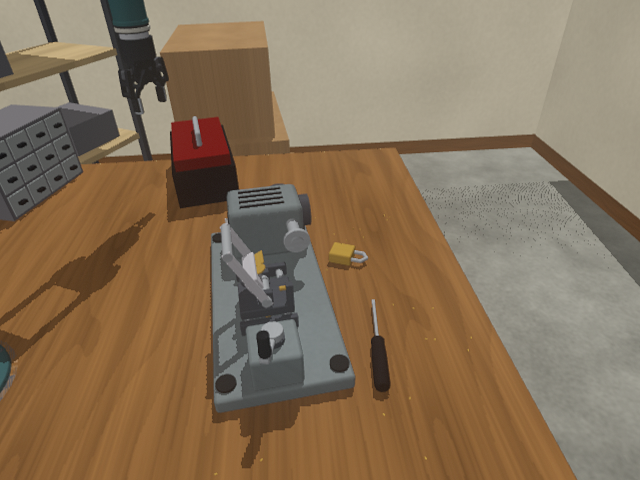

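The top view shows the crank hub at (438,289), with the black grip at (468,293) on the machine's -y side. The cage bar runs from about (347,331) to (398,326). In the side view the grip is at (264,344) and the bar is near (230,240). Next I'll triangulate these.

```bash
cat > h.py <<'E'
from workcell import bot
import numpy as np, cv2
def cam(n):
    c=bot.camera_info(n); return np.array(c['intrinsics']),np.array(c['extrinsics'])
def ray(n,p,c=None):
    K,E=c or cam(n); d=E[:3,:3]@np.linalg.inv(K)@[p[0],p[1],1]; return E[:3,3],d/np.linalg.norm(d)
def onz(n,p,z,c=None):
    o,d=ray(n,p,c); return o+d*(z-o[2])/d[2]
def tri(*rays):
    A=sum(np.eye(3)-np.outer(d,d) for o,d in rays); b=sum((np.eye(3)-np.outer(d,d))@o for o,d in rays)
    x=np.linalg.solve(A,b); return x,[np.linalg.norm(np.cross(x-o,d)) for o,d in rays]
def proj(n,X):
    K,E=cam(n); p=K@(E[:3,:3].T@(np.array(X)-E[:3,3])); return p[:2]/p[2]
def blobs(im,lo,hi,box,amin=20):
    x0,y0,x1,y1=box; m=cv2.inRange(im[y0:y1,x0:x1].max(2),lo,hi)
    n,l,st,ce=cv2.connectedComponentsWithStats(m)
    return [(ce[i]+[x0,y0],st[i][:4]+[x0,y0,0,0],st[i][4]) for i in range(1,n) if st[i][4]>=amin]
E
python3 - <<'E'
from h import *
t=cv2.imread('pics/top0.png');s=cv2.imread('pics/side0.png')
for n,im,b in(('top',t,(410,220,490,345)),('top',t,(215,340,260,375)),('side',s,(200,300,360,400)),('side',s,(205,225,225,245))):
    for x in blobs(im,0,60,b): print(n,x[0].round(1),x[1],x[2])
cv2.imwrite('pics/crop.png',np.hstack([cv2.resize(t[240:380,300:490],None,fx=2,fy=2,interpolation=2)[:280,:380],cv2.resize(s[210:385,205:310],None,fx=3.2,fy=3.2,interpolation=2)[0:280,:336]]))
cv2.imwrite('pics/crop2.png',np.vstack([cv2.resize(t[255:345,300:490],(760,360),interpolation=2),]))
cv2.imwrite('pics/crop3.png',cv2.resize(s[215:365,205:325],(480,600),interpolation=2))
E
```

```text
top [428.5 239.3] [421 232  16  16] 192
top [467.4 292.3] [461 287  15  11] 126
top [444.6 330.3] [437 323  16  16] 198
side [262.1 308.9] [239 300  55  20] 599
side [287.1 318.2] [275 314  23  13] 72
side [252.1 323.5] [240 318  31  18] 163
side [263.5 344.5] [257 331  15  28] 324
side [278.5 344.3] [274 340  10   9] 35
side [338.8 363.2] [330 355  19  17] 267
side [225.4 383.6] [216 375  20  18] 295
side [216.7 238. ] [213 234   8   9] 62
```

View pics/crop2.png

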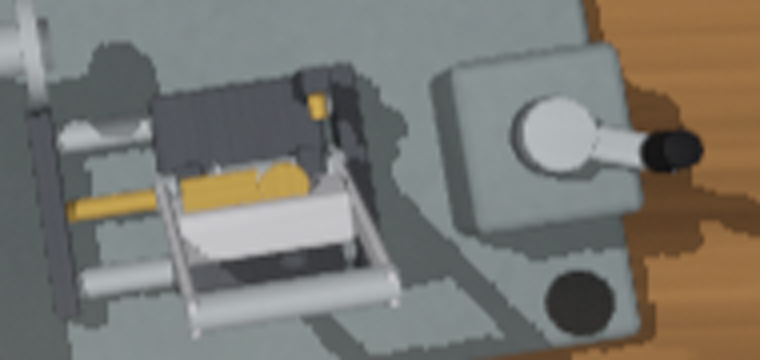

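View pics/crop3.png

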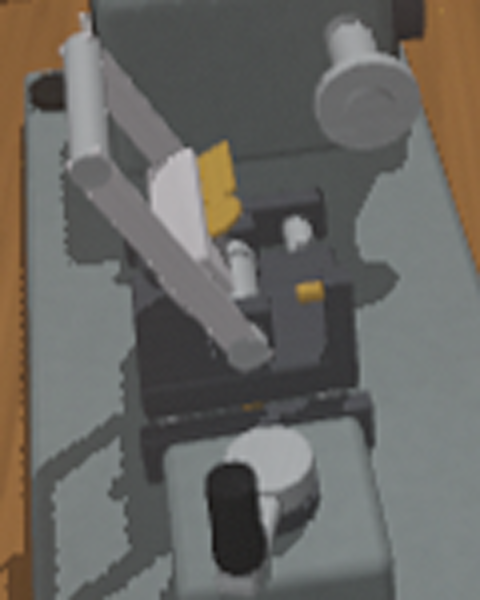

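The crops give bar ends at top (350,333) and (397,327), and side (225,227.5) and (228,256). The hub top is at top (439.5,288) and side (272,330). The grip blob is at top (467.4,292.3) and side (263.5,344.5).

```bash
cat > m.py <<'E'
from h import *
T=lambda a,b:tri(ray('top',a),ray('side',b))
if __name__=='__main__':
    for n,a,b in (('grip',(467.4,292.3),(263.5,344.5)),('hub',(439.5,288.2),(272,330)),('barL',(350,333),(225,227.5)),('barR',(397,326.7),(228.2,256.2)),
      ('footFR',(428.5,239.3),(338.8,363.2)),('footNR',(444.6,330.3),(225.4,383.6)),('footNL',(239,361.5),(216.7,238))):
        x,e=T(a,b); print(n,x.round(4),np.round(e,4))
    f=T((428.5,239.3),(338.8,363.2))[0]; g=T((444.6,330.3),(225.4,383.6))[0]
    d=f-g; print('yaw from feet',np.arctan2(d[1],d[0]),np.linalg.norm(d))
E
python3 m.py
```

```text
grip [ 0.544  -0.0739  0.1357] [0.0005 0.0005]
hub [ 0.5538 -0.0296  0.1159] [0.0002 0.0002]
barL [0.4812 0.139  0.1921] [0.0003 0.0003]
barR [0.4907 0.0615 0.1896] [0.0013 0.0013]
footFR [ 0.6545 -0.033   0.0319] [0.0006 0.0006]
footNR [ 0.4758 -0.0547  0.032 ] [0.0006 0.0006]
footNL [0.4259 0.3424 0.0317] [0.0034 0.0034]
yaw from feet 0.12074078124927164 0.18001415785995226
```

```bash
cat >> h.py <<'E'
from scipy.spatial.transform import Rotation as Ro
YAW=.122
def to(*pts):
    s=bot.read_state(); R=Ro.from_rotvec(s['tcp_rot']).as_matrix(); p=s['tool_pos']
    print('tcp',p.round(4),'yawerr',round(np.arctan2(R[1,1],R[0,1])-YAW,4),'zdir',R[:,2].round(3),'F',s['wrist_force'].round(1),'q',s['q'].round(2))
    for t in pts: print((R.T@(np.array(t)-p)).round(4)); p=np.array(t)
E
python3 jog.py '[{"sz": -0.01, "twist": 0.174}, {"sz": -0.01, "twist": 0.174}, {"sz": -0.01, "twist": 0.174}, {"sz": -0.01, "twist": 0.174}, {"sz": -0.01, "twist": 0.174}]' 1.0
python3 jog.py '[{"twist": 0.17}, {}]'
python3 -c "
from h import *
to((.5436,-.0739,.27),(.5436,-.0739,.19))"
```

```text
time: 0.72
tool_pos: [0.2681, 0.619, 0.2808]
tcp_rot: [1.882, 2.515, -0.002]
wrist_force: [0.3, 0.1, 1.2]
width: 1.001
grip_force: 0.0
time: 0.98
tool_pos: [0.2682, 0.6191, 0.2808]
tcp_rot: [2.079, 2.354, -0.001]
wrist_force: [0.2, 0.5, -0.6]
width: 1.001
grip_force: 0.0
tcp [0.2682 0.6191 0.2808] yawerr 0.0019 zdir [-0.    -0.001 -1.   ] F [ 0.2  0.5 -0.6] q [ 1.13  0.24  1.54 -0.    1.36  1.  ]
[-0.7217  0.1877  0.0112]
[0.0001 0.     0.08  ]
```

```bash
python3 jog.py '[{"sx": -0.03, "sy": 0.008}, {"sx": -0.05, "sy": 0.013}, {"sx": -0.05, "sy": 0.013}, {"sx": -0.05, "sy": 0.013}, {"sx": -0.05, "sy": 0.013}]' | head -2
python3 jog.py '[{"sx": -0.05, "sy": 0.013}, {"sx": -0.05, "sy": 0.013}, {"sx": -0.05, "sy": 0.013}, {"sx": -0.05, "sy": 0.013}, {"sx": -0.05, "sy": 0.013}]' | head -2
python3 jog.py '[{"sx": -0.05, "sy": 0.013}, {"sx": -0.05, "sy": 0.013}, {"sx": -0.05, "sy": 0.013}, {"sx": -0.05, "sy": 0.013}, {"sx": -0.03, "sy": 0.01}]' |head -2
python3 jog.py '[{"sx": -0.01}, {}]'|head -2
python3 - <<'E'
from h import *
to((.5436,-.0739,.20),(.5436,-.0739,.122))
c=cam('wrist'); im=bot.read_camera('wrist'); cv2.imwrite('pics/w1.png',im[:,:,::-1])
print(proj('wrist',(.5436,-.0739,.158)),proj('wrist',(.5535,-.03,.116)))
E
```

```text
time: 1.6
tool_pos: [0.356, 0.3966, 0.2807]
time: 2.22
tool_pos: [0.4508, 0.1565, 0.2809]
time: 2.85
tool_pos: [0.5405, -0.0649, 0.2807]
time: 3.1
tool_pos: [0.541, -0.0725, 0.2808]
tcp [ 0.541  -0.0725  0.2808] yawerr 0.0005 zdir [-0.001  0.001 -1.   ] F [-0.2  0.2 -0.2] q [-0.18 -0.01  1.82  0.    1.33 -0.3 ]
[-0.0017  0.0025  0.0808]
[-0.0001  0.0001  0.078 ]
[326.61166372 235.59409577] [347.51981789 162.52147638]
```

View pics/w1.png

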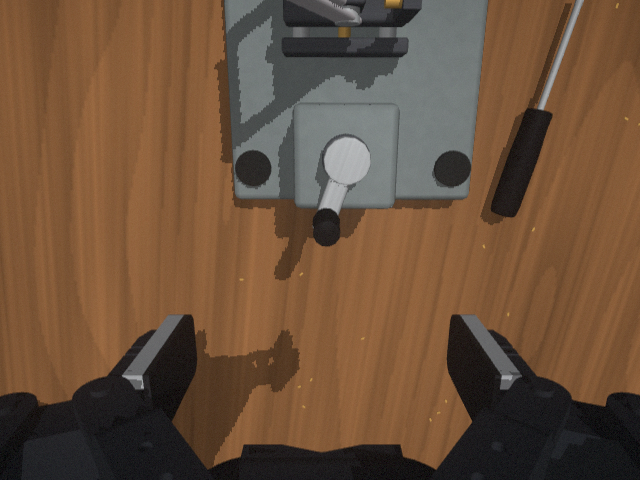

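The wrist view shows the hub at (347,161) and the grip top at about (327,233), both matching the prediction. I'll descend and grip.

```bash
python3 jog.py '[{"sx": -0.0018, "sy": 0.0025, "sz": 0.03}, {"sz": 0.045}, {"sz": 0.045}, {"sz": 0.03}, {"sz": 0.008}]' | head -4
python3 jog.py '[{}, {}, {}, {}, {}]' 0 40
python3 - <<'E'
from h import *
to()
s=bot.read_state();p=s['tool_pos'];print(np.hypot(*(p[:2]-[.5535,-.03])))
E
```

```text
time: 3.78
tool_pos: [0.542, -0.0722, 0.1209]
tcp_rot: [-2.076, -2.352, 0.004]
wrist_force: [-0.2, -0.4, 0.9]
time: 4.4
tool_pos: [0.545, -0.0743, 0.1245]
tcp_rot: [2.081, 2.351, 0.001]
wrist_force: [-0.2, 0.2, 6.3]
width: 0.199
grip_force: 39.5
tcp [ 0.545  -0.0743  0.1245] yawerr -0.0001 zdir [ 0.002 -0.    -1.   ] F [-0.2  0.2  6.3] q [-0.18  0.12  1.98 -0.    1.04 -0.3 ]
0.045071854841123915
```

```bash
python3 -c "
import numpy as np
c=1.882+np.arange(0,31)*np.pi/6;c=np.minimum(c,15.72)
P=np.c_[-.045*np.sin(c),.045*np.cos(c)]
for i,d in enumerate(np.diff(P,axis=0)):
  if i<12 or 23<i<28: print(i,d.round(4))"
```

```text
0 [ 0.0126 -0.0196]
1 [ 0.0207 -0.0106]
2 [0.0233 0.0012]
3 [0.0196 0.0126]
4 [0.0106 0.0207]
5 [-0.0012  0.0233]
6 [-0.0126  0.0196]
7 [-0.0207  0.0106]
8 [-0.0233 -0.0012]
9 [-0.0196 -0.0126]
10 [-0.0106 -0.0207]
11 [ 0.0012 -0.0233]
24 [ 0.0126 -0.0196]
25 [ 0.0207 -0.0106]
26 [ 0.01  -0.001]
27 [0. 0.]
```

```bash
python3 jog.py '[{"sz": -0.002}, {"sx": 0.0126, "sy": -0.0196}, {"sx": 0.0207, "sy": -0.0106}, {"sx": 0.0233, "sy": 0.0012}, {}]'
python3 - <<'E'
from h import *
to()
p=bot.read_state()['tool_pos'];d=p[:2]-[.5535,-.03];print(np.hypot(*d),YAW-np.arctan2(d[1],d[0]))
E
```

```text
time: 5.03
tool_pos: [0.5097, -0.0197, 0.1249]
tcp_rot: [2.078, 2.352, 0.004]
wrist_force: [7.0, -0.1, -7.1]
width: 0.197
grip_force: 40.5
tcp [ 0.5097 -0.0197  0.1249] yawerr 0.0017 zdir [ 0.004  0.    -1.   ] F [ 7.  -0.1 -7.1] q [-0.09  0.04  2.06  0.    1.03 -0.21]
0.044970435412320216 -2.788537245985789
```

```bash
cat > c.py <<'E'
from h import *
to()
p=bot.read_state()['tool_pos'];d=p[:2]-[.5535,-.03];print(np.hypot(*d),YAW-np.arctan2(d[1],d[0]))
E
python3 jog.py '[{"sx": 0.0196, "sy": 0.0126, "sz": 0.001}, {"sx": 0.0106, "sy": 0.0207}, {"sx": -0.0012, "sy": 0.0233}, {"sx": -0.0126, "sy": 0.0196}, {"sx": -0.0207, "sy": 0.0106}]' | grep force
python3 jog.py '[{"sx": -0.0233, "sy": -0.0012}, {"sx": -0.0196, "sy": -0.0126}, {"sx": -0.0106, "sy": -0.0207}, {"sx": 0.0012, "sy": -0.0233}, {}]'
python3 c.py
```

```text
wrist_force: [-5.3, 1.0, 5.2]
grip_force: 42.2
time: 6.28
tool_pos: [0.5419, -0.0736, 0.1247]
tcp_rot: [-2.083, -2.349, -0.001]
wrist_force: [-1.0, 3.6, 4.1]
width: 0.2
grip_force: 41.9
tcp [ 0.5419 -0.0736  0.1247] yawerr -0.0017 zdir [-0.001  0.002 -1.   ] F [-1.   3.6  4.1] q [-0.18  0.12  1.99  0.    1.04 -0.3 ]
0.04514184965853266 1.9516320831804075
```

```bash
python3 jog.py '[{"sx": 0.0126, "sy": -0.0196}, {"sx": 0.0207, "sy": -0.0106}, {"sx": 0.0233, "sy": 0.0012}, {"sx": 0.0196, "sy": 0.0126}, {"sx": 0.0106, "sy": 0.0207}]' | grep force
python3 jog.py '[{"sx": -0.0012, "sy": 0.0233}, {"sx": -0.0126, "sy": 0.0196}, {"sx": -0.0207, "sy": 0.0106}, {"sx": -0.0233, "sy": -0.0012}, {"sx": -0.0196, "sy": -0.0126}]' | grep force
python3 jog.py '[{"sx": -0.0106, "sy": -0.0207}, {"sx": 0.0012, "sy": -0.0233}, {}]'
python3 c.py
```

```text
wrist_force: [2.0, -11.8, 0.8]
grip_force: 41.7
wrist_force: [-2.1, 4.3, 5.8]
grip_force: 42.3
time: 7.9
tool_pos: [0.5418, -0.0736, 0.1246]
tcp_rot: [-2.082, -2.35, -0.0]
wrist_force: [-1.4, 4.0, 5.9]
width: 0.198
grip_force: 42.1
tcp [ 0.5418 -0.0736  0.1246] yawerr -0.0013 zdir [-0.002  0.002 -1.   ] F [-1.4  4.   5.9] q [-0.18  0.12  1.99  0.    1.04 -0.3 ]
0.04512338077112523 1.9561794419459808
```

```bash
python3 jog.py '[{"sx": 0.0126, "sy": -0.0196}, {"sx": 0.0207, "sy": -0.0106}, {"sx": 0.01, "sy": -0.001}, {"sx": 0.002}, {}]'; python3 c.py
python3 jog.py '[{"sx": 0.004}, {}]'; python3 c.py
```

```text
time: 8.52
tool_pos: [0.5088, -0.0352, 0.1247]
tcp_rot: [2.075, 2.35, -0.003]
wrist_force: [5.8, -7.5, -1.0]
width: 0.194
grip_force: 41.5
tcp [ 0.5088 -0.0352  0.1247] yawerr 0.0019 zdir [ 0.004 -0.006 -1.   ] F [ 5.8 -7.5 -1. ] q [-0.11  0.04  2.06 -0.01  1.03 -0.24]
0.0449517162992384 3.1486573590513154
time: 8.78
tool_pos: [0.5088, -0.0347, 0.1248]
tcp_rot: [2.071, 2.347, -0.01]
wrist_force: [7.0, -20.6, -3.5]
width: 0.196
grip_force: 41.3
tcp [ 0.5088 -0.0347  0.1248] yawerr 0.0031 zdir [ 0.005 -0.012 -1.   ] F [  7.  -20.6  -3.5] q [-0.11  0.04  2.07 -0.01  1.03 -0.23]
0.044902919946464545 3.1576343083340648
```

```bash
python3 jog.py '[{"sx": -0.004}, {}, {}]' 0.5
python3 jog.py '[{"sz": -0.02}, {"sz": -0.04}, {"sz": -0.05}, {"sz": -0.04}, {}]' 1.0
python3 - <<'E'
from h import *
to()
ims=[bot.read_camera(n) for n in('top','side')]
cv2.imwrite('pics/a.png',np.hstack([cv2.resize(ims[0][235:385,200:490],(580,300)),cv2.resize(ims[1][200:385,205:325],(195,300))])[:,:,::-1])
for n,i in zip(('top','side'),ims): cv2.imwrite(f'pics/{n}2.png',i[:,:,::-1])
E
```

```text
time: 9.15
tool_pos: [0.5067, -0.0324, 0.1237]
tcp_rot: [-2.08, -2.352, 0.001]
wrist_force: [0.2, 0.5, -0.6]
width: 0.499
grip_force: 0.0
time: 9.78
tool_pos: [0.5099, -0.0326, 0.2787]
tcp_rot: [2.077, 2.349, 0.007]
wrist_force: [0.5, 0.5, -0.3]
width: 1.0
grip_force: 0.0
tcp [ 0.5099 -0.0326  0.2787] yawerr 0.0007 zdir [ 0.008 -0.001 -1.   ] F [ 0.5  0.5 -0.3] q [-0.11 -0.08  1.89  0.    1.32 -0.24]
```

View pics/a.png

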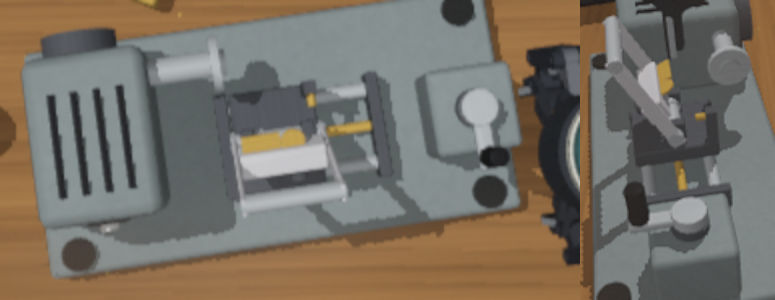

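The crank grip now lies on the machine's -x side, and the carriage sits against the end block at the left. The bar runs between top pixels of about (322.5,339) and (371.5,331.5). I'll measure both.

```bash
python3 - <<'E'
from m import *
t=cv2.imread('pics/top2.png');s=cv2.imread('pics/side2.png')
a=[x for x in blobs(t,0,60,(430,300,462,319))];b=[x for x in blobs(s,0,60,(222,305,252,345),60)]
print(a,b)
g,e=T(max(a,key=lambda x:x[2])[0],max(b,key=lambda x:x[2])[0]);d=g[:2]-[.5535,-.03]
print('grip',g.round(4),e,np.hypot(*d),YAW-np.arctan2(d[1],d[0]))
for a,b in(((322.5,339),(224.7,215.4)),((371.5,331.5),(227,239))):
    print(T(a,b)[0].round(4),T(a,b)[1][0].round(4),onz('top',a,.19).round(4))
E
python3 - <<'E'
import cv2,numpy as np
t=cv2.imread('pics/top2.png');s=cv2.imread('pics/side2.png')
cv2.imwrite('pics/b.png',np.hstack([cv2.resize(t[265:350,300:390],(540,510),interpolation=2),cv2.resize(s[202:287,210:250],(240,510),interpolation=2)]))
E
```

```text
[(array([446.99180328, 313.09836066]), array([440, 308,  15,  11]), np.int32(122))] [(array([239.42345277, 325.19543974]), array([232, 312,  15,  27]), np.int32(307))]
grip [ 0.5088 -0.0354  0.137 ] [np.float64(0.000370260380665029), np.float64(0.00037026038066519486)] 0.045007603546111184 3.1439855776262946
[0.4745 0.1844 0.1878] 0.0015 [0.4731 0.1842 0.19  ]
[0.485  0.1041 0.1924] 0.0021 [0.4828 0.1036 0.19  ]
```

View pics/b.png

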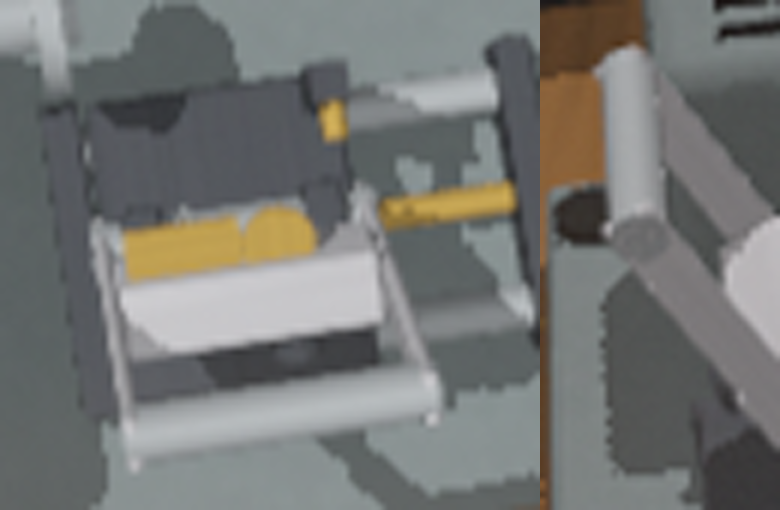

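In the close crop the bar is clear between top x = 322–371, and the vise is well below it. The crank measures 3.144 rad modulo a turn, so it is at the stop. The bar middle is about (0.480, 0.144, 0.190).

```bash
python3 -c "
from h import *
to((.480,.1438,.2787),(.480,.1438,.171))"
```

```text
tcp [ 0.5075 -0.0324  0.2742] yawerr 0.0005 zdir [ 0.  0. -1.] F [ 0.5  0.2 -0.3] q [-0.11 -0.08  1.9   0.    1.32 -0.24]
[ 0.1783 -0.0058 -0.0045]
[-0.     -0.      0.1077]
```

```bash
python3 jog.py '[{"sx": 0.035, "sy": -0.001}, {"sx": 0.05, "sy": -0.002}, {"sx": 0.05, "sy": -0.002}, {"sx": 0.035, "sy": -0.001}, {"sx": 0.0083}]' 1.0 |head -2
python3 jog.py '[{"sz": 0.02}, {"sz": 0.03}, {"sz": 0.03}, {"sz": 0.022}, {}]' |grep -E 'pos|force'
python3 jog.py '[{}, {}, {}, {}, {}]' 0 60
python3 -c "
from h import *
to()"
```

```text
time: 10.5
tool_pos: [0.4783, 0.145, 0.272]
tool_pos: [0.4775, 0.142, 0.1689]
wrist_force: [-0.6, -0.2, 0.6]
grip_force: 0.0
time: 11.75
tool_pos: [0.4808, 0.1436, 0.1732]
tcp_rot: [2.081, 2.352, 0.002]
wrist_force: [0.8, -0.2, 4.0]
width: 0.164
grip_force: 58.7
tcp [0.4808 0.1436 0.1732] yawerr 0.0001 zdir [ 0.002  0.    -1.   ] F [ 0.8 -0.2  4. ] q [ 0.24 -0.02  2.03 -0.    1.13  0.12]
```

```bash
python3 jog.py '[{"sy": 0.0076, "sz": -0.0034}, {"sy": 0.0077, "sz": -0.0028}, {"sy": 0.008, "sz": -0.0022}, {"sy": 0.008, "sz": -0.0017}, {"sy": 0.0082, "sz": -0.001}]' |grep -E 'pos|force'
python3 jog.py '[{"sy": 0.0083, "sz": -0.0006}, {"sy": 0.0083}, {"sy": 0.0082, "sz": 0.0006}, {"sy": 0.0081, "sz": 0.0012}, {"sy": 0.0081, "sz": 0.0018}]'|grep -E 'pos|force'
python3 jog.py '[{}, {}]'
python3 -c "
from h import *
to()"
```

```text
tool_pos: [0.5159, 0.1478, 0.1838]
wrist_force: [-12.0, -1.8, 12.8]
grip_force: 61.9
tool_pos: [0.5566, 0.1527, 0.1803]
wrist_force: [-11.4, -2.7, 11.8]
grip_force: 64.8
time: 13.25
tool_pos: [0.5566, 0.1527, 0.1804]
tcp_rot: [-2.078, -2.349, 0.011]
wrist_force: [-10.6, -1.4, 9.0]
width: 0.164
grip_force: 64.7
tcp [0.5566 0.1527 0.1804] yawerr 0.0001 zdir [-0.009 -0.002 -1.   ] F [-10.6  -1.4   9. ] q [0.22 0.12 1.87 0.   1.16 0.1 ]
```

```bash
for i in 1; do python3 jog.py '[{"sy": 0.004, "sz": 0.0015}, {}]'|grep -E 'pos|wrist'
python3 jog.py '[{"sy": 0.003, "sz": 0.001}, {}]'|grep -E 'pos|wrist'
python3 jog.py '[{"sy": 0.003, "sz": 0.001}, {}, {}]'|grep -E 'pos|force'; done
```

```text
tool_pos: [0.5611, 0.1533, 0.1787]
wrist_force: [-9.2, -2.2, 8.4]
tool_pos: [0.5615, 0.1533, 0.1785]
wrist_force: [-17.8, -2.8, 16.2]
tool_pos: [0.562, 0.1534, 0.1783]
wrist_force: [-28.3, -4.4, 25.4]
grip_force: 67.4
```

```bash
python3 jog.py '[{"sz": -0.002}, {}, {}, {}]' 
python3 - <<'E'
from h import *
to()
ims=[bot.read_camera(n) for n in('top','side')]
cv2.imwrite('pics/f.png',np.hstack([cv2.resize(ims[0][150:390,140:490],(525,360)),cv2.resize(ims[1][170:400,190:370],(270,345))[:345] if 0 else cv2.resize(ims[1][170:400,200:370],(266,360))])[:,:,::-1])
E
```

```text
time: 14.62
tool_pos: [0.5618, 0.1534, 0.1785]
tcp_rot: [-2.074, -2.344, 0.023]
wrist_force: [-24.5, -3.6, 17.6]
width: 0.162
grip_force: 66.5
tcp [0.5618 0.1534 0.1785] yawerr 0.0002 zdir [-0.018 -0.003 -1.   ] F [-24.5  -3.6  17.6] q [0.22 0.14 1.85 0.   1.17 0.1 ]
```

View pics/f.png

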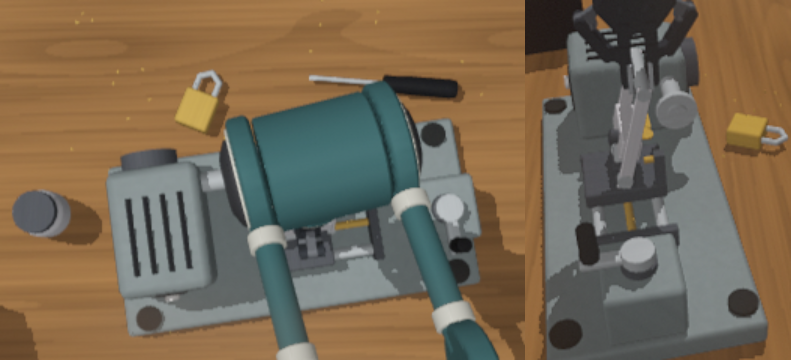

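The cage arm stands forward at its stop in the gripper (side crop near (635,60)). The crank is still at its stop, with the grip at (587,243), and the padlock, screwdriver and tin have not moved.

```bash
python3 -c "
from workcell import bot
print(bot.finish_job())"
```

```text
the job is handed in; nothing more can be done
None
```

The crank is wound to its stop with the carriage at the cutter head, the cage arm is held at its forward stop by the gripper, the padlock, screwdriver and tin were left where they were, and the job is handed in at about 15 s (no verdict shown).

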